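# Stow a serum bottle under the lips of a sea-fastening retainer

### The arm

A 6-joint arm with a two-finger parallel gripper is mounted at the origin on a cart in front of the work surface, level with it; the furniture and walls round the work are solid. World frame = base frame: x ahead of the robot, y to its left, z up, the work surface at z = 0. Lengths are in m, angles in rad, forces in N, time in s.
With the tool pointing down it reaches from about 0.325 to 0.75 m from the base axis. Payload 7.6 kg.
Tool frame: the origin (TCP) lies at the very end of the fingers, on their centre line; the grasp point (between the pads) lies 19 mm behind it; z points along the fingers, y is the line along which they close (so a half turn about z gives the same grasp; the last joint's range is limited). The gripper opens to 85 mm and grips with 20 to 120 N. Pads are 22 mm wide; open, the fingers measure 114 mm over their backs; the gripper's body (76 mm by 85 mm) begins 54 mm behind the grasp point. The pads swing forward as they close: fully open they stand 13 mm farther back than shut.
Start: joints at [1.132, 0.052, 1.401, -0, 1.689, -0.07], TCP at [0.189, 0.49, 0.231] pointing down, gripper open.
Joint ranges: [-2.9, 2.9], [-0.91, 2.17], [0.12, 2.37], [-1.06, 4.2], [0.26, 2.73], [-2.93, 2.93]. Speed limits (rad/s): [2.57, 2.57, 3.01, 3.14, 3.14, 3.14].

### API

Orientations are given as a unit quaternion [w, x, y, z].
In Python, from cell import telemetry, viewer, bot gives the robot as it stands.
- The arm moves only by the tool step_arm, never from a script. Its arguments are lists of equal length, an entry for each row: "translation": the shift along the world's x, y, z in m, a list of three; "rot": the turn, a rotation vector about the world's x, y, z in rad, a list of three. In form: {"translation": [[tx, ty, tz], ...], "rot": [[ax, ay, az], ...]}. A call has exactly 5 rows; each row is the pose to reach, as a shift and turn from the pose commanded when the call began; what a row does not reach only later rows make up. A row lasts 1/8 s, in which the tool goes at most 62.5 mm and 10.7 degrees, less where a joint would pass 70% of its speed; a pose out of reach is approached as far as the arm can. A call with a gripper value outside its range is refused whole. "fingers" is the finger opening in m, from 0 to 0.0854, set as the call begins (left out, the last holds). The fingers move at their own pace and stop on an object; "force" is the grip in N (left out, the last holds). Time passes only in rows, so rows that repeat a pose let the fingers close, or fill a call up. It gives the time, the measured TCP pose, the force, the opening and the grip force at its end, in the units of the state.
- telemetry.get_obs(): the state, without advancing time (a new reading comes with each control period).
- viewer.capture(name): name is "scene" or "top" or "wrist"; returns a dict with "pixels" (384x512x3 uint8, red, green, blue), "camera_matrix" (3x3 intrinsics, pixels), "R" (3x3) and "t" (3): a world point X has camera coordinates R X + t; the wrist camera has in their place "tool_from_camera" (4x4, takes a point from camera to tool coordinates, whose origin is the TCP and whose axes are the flange's). Camera axes: x right, y down, z forward; pixel columns grow to the right and rows downward; lengths in m; the calibration is good to about 2 mm. The wrist camera is an equidistant fisheye: a pixel r from the principal point sees the ray r / f radians off the axis. A picture is of the moment at which its call begins: read the wrist's pose just before it. There is no depth.
- bot.finish_job(): hands the job in; it is judged then, once.
The state is a dict: "t": time; "q": joint angles; "qvel": joint speeds; "joint_efforts": joint torques, N m; "tool_pos": TCP position; "tool_rot": TCP orientation; "wrist_force": force on the tool from outside, world axes, zero at the start; "torque": the same for the moment, N m; "width": finger opening in m; "grip_force": force on a finger pad.
Only numpy, scipy, OpenCV 4.12 (cv2) and the standard library are available. Lean on these libraries where they do the work, as an engineer would, in place of code of your own. Each camera call takes 0.05 s, during which the arm holds its last target. There are 200 camera calls.

### The job

The ship is about to roll: stow the one glass serum bottle that stands out on the blue bench mat (not those in the water bath) in the empty metal retainer. Bring it in sideways, low over the mat, through the open mouth so that its neck runs into the slot and its shoulders go under the overhanging top plate, fully home against the back wall, and leave it standing there on the mat. Keep it upright all the way and leave the buffer bottle and the beaker where they stand.

Things in the scene. Friction and masses are not known exactly. Their poses are not given: they have to be found in the camera images.
- serum_bottle: serum bottle to stow: clear glass, upright, rigid, about 0.2 kg, 99 mm tall; body 51 mm across up to 70 mm above its foot, then a 21 mm neck and beige crimp cap up to 99 mm, which can be gripped from above. Origin: centre of its underside; z up
- retainer: bare aluminium bracket fixed to the bench, open in front and below (bottle slides on the mat), 80 mm high. Origin: on the mat at the seat for the bottle's underside centre; +x points level from the mouth to the back wall, the way in. Inner faces: sides y = +-38 mm (from x = -30), back x = 26 mm (a home bottle's axis is at x = 0 to 1 mm)
- top_slot (a point): centre of the retainer's neck slot, on top of its top plate, 80 mm straight above the seat; nothing of the retainer is higher. Plate underside 76 mm above the mat, plate from x = -42 to 32 mm along the way in; slot 38 mm wide, flaring to 68 mm at the mouth, ending 19 mm past this point. The bottle's body cannot pass it from above
- buffer_bottle: bystander: white plastic buffer bottle with a screw cap, 38 mm across, 86 mm tall, upright. Origin: centre of its underside
- beaker: bystander: clear empty beaker, 52 mm across, 68 mm tall, upright. Origin: centre of its underside
Not all that is in view belongs to the job. What is shaped like the retainer but pink is not meant.

How it is judged:
By the outcome, as a careful person would: the job done as asked, in the order asked, and still so for the second after the job is handed in, with the robot touching nothing.
It also fails if it takes over 42 s, if anything falls off the work surface, if the arm or the gripper's body presses on something with over 40 N, if the wrist force passes 120 N, or if a joint passes its speed limit or range.

## Working session

There is one attempt and no reset: what is moved stays moved. The work goes in short steps, Python scripts to look and compute and a tool call to move; the robot and the scene stay as the last step left them, time stands still between calls to the robot, and variables do not carry over. Pictures are saved under pics/ and viewed, at most 10 in all, crops included, and the job is handed in when it is done.

Besides the shell and the picture viewer there is one more tool, called after "Emit:" as name(argument=value, ...) on one line, values as JSON. step_arm: Moves the arm, as the interface text tells. Its arguments: {"type":"object","properties":{"translation":{"type":"array"},"rot":{"type":"array"},"fingers":{"type":"number"},"force":{"type":"number"}},"required":["translation","rot"]}

```bash
mkdir -p pics; cat > h.py <<'E'
import numpy as np,cv2,pickle
from cell import telemetry,viewer,bot
def cap(n,f):
    c=viewer.capture(n); cv2.imwrite(f'pics/{f}.png',c['pixels'][:,:,::-1]); pickle.dump(c,open(f'pics/{f}.pkl','wb')); return c
def ld(f): return pickle.load(open(f'pics/{f}.pkl','rb'))
def ray(c,u,v,z):
    d=c['R'].T@np.linalg.inv(c['camera_matrix'])@np.array([u,v,1.]); o=-c['R'].T@c['t']
    return (o+d*(z-o[2])/d[2]).round(4)
def proj(c,X):
    p=c['camera_matrix']@(c['R']@np.array(X)+c['t']); return (p[:2]/p[2]).round(1)
E
python3 - <<'E'
from h import *
a=cap('scene','s0');b=cap('top','t0')
for c in(a,b):print((-c['R'].T@c['t']).round(3),c['camera_matrix'][0,0])
print(telemetry.get_obs())
E
```

```text
[-0.039 -0.556  0.975] 481.8557219791846
[ 0.362 -0.057  0.972] 414.5768436342459
{'t': 0.1, 'q': array([ 1.13169018e+00,  5.28038875e-02,  1.40161882e+00, -2.88947429e-06,
        1.68859677e+00, -7.02817104e-02]), 'qvel': array([-1.75962172e-04, -3.99330245e-05, -1.93920621e-03,  1.10871329e-03,
        1.86709011e-04,  9.26675688e-04]), 'joint_efforts': array([ 7.04962913e-04, -3.82584000e+01, -3.60983634e+01, -9.21555261e-05,
        4.82286807e-03, -1.36638587e-05]), 'tool_pos': array([0.18912981, 0.48946525, 0.2305431 ]), 'tool_rot': array([-1.78355056e-04,  1.83368870e-01,  9.83043920e-01, -6.90759216e-04]), 'wrist_force': array([-0.89458556,  0.40298645,  0.36879376]), 'torque': array([-0.00555416, -0.02544209,  0.01170104]), 'grip_force': 0.0, 'width': 0.08538988860983847}
```

View pics/s0.png

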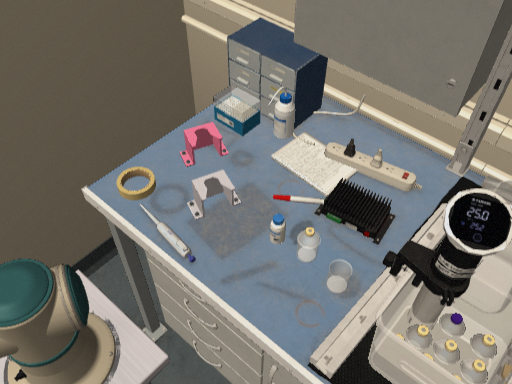

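View pics/t0.png

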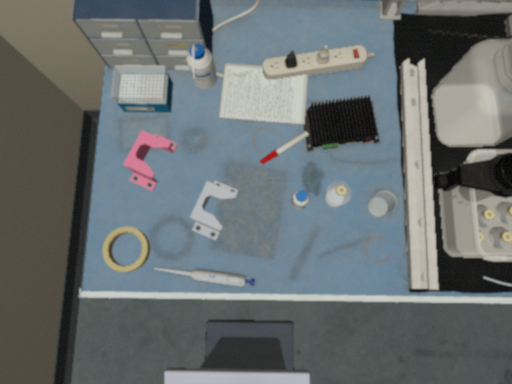

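Scene and top both show the silver retainer (top px ~(213,210), mouth toward the right), the serum bottle with its beige cap (top px ~(341,190)), the buffer bottle (301,199) and the beaker (381,204). I'll enlarge them next.

```bash
python3 - <<'E'
import cv2
t=cv2.imread('pics/t0.png')[165:255,170:410];s=cv2.imread('pics/s0.png')[155:305,180:370]
cv2.imwrite('pics/t1.png',cv2.resize(t,None,fx=3.3333,fy=3.3333,interpolation=2))
cv2.imwrite('pics/s1.png',cv2.resize(s,None,fx=4,fy=4,interpolation=2))
E
```

```text
(no output)
```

View pics/t1.png

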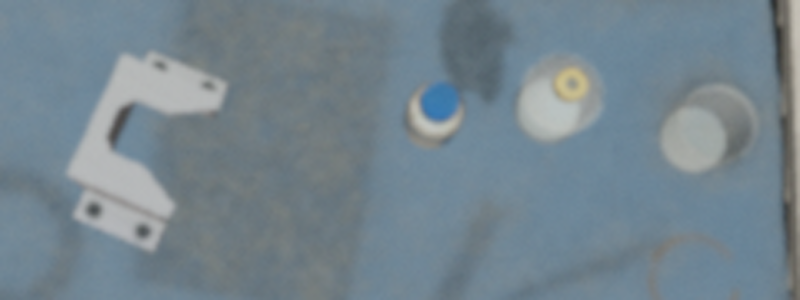

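View pics/s1.png

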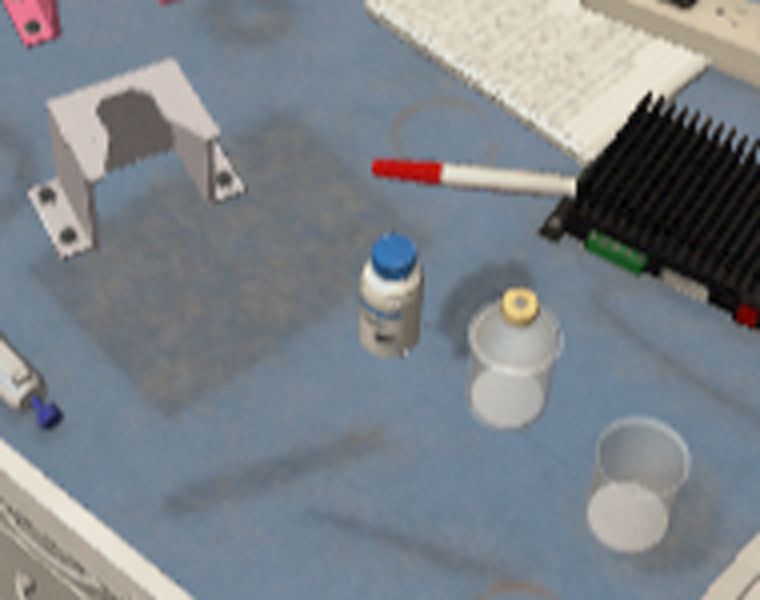

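```bash
cat > fit.py <<'E'
from h import *
from scipy.optimize import least_squares
T,S=ld('t0'),ld('s0')
ft=lambda p:((p[0]+.5)*.3-.5+170,(p[1]+.5)*.3-.5+165)
fs=lambda p:((p[0]+.5)/4-.5+180,(p[1]+.5)/4-.5+155)
# scene: back-left,back-right,front-right,front-left
L=[(T,ft((125,53)),(32,-1)),(T,ft((68,173)),(32,1)),(T,ft((174,208)),(-42,1)),
(S,fs((48,103)),(32,1)),(S,fs((172,60)),(32,-1)),(S,fs((217,135)),(-42,-1)),(S,fs((95,178)),(-42,1))]
def res(p,k=None):
    x,y,a,w=p;c,s=np.cos(a),np.sin(a);o=[]
    for C,uv,(lx,sg) in L:
        lx=lx/1e3; ly=sg*w
        o+=list(proj(C,[x+c*lx-s*ly,y+s*lx+c*ly,.08])-uv)
    return o
for C,uv,l in L: print(l,ray(C,*uv,.08))
for a0 in (1.1,):
  r=least_squares(res,[.38,.1,a0,.042],diff_step=1e-3);print(r.x,r.cost,np.round(r.fun,1))
print('cap',ray(T,*ft((571,83)),.099),ray(S,*fs((520,300)),.099),'foot',ray(T,*ft((552,108)),.0),ray(S,*fs((508,398)),.003))
print('buf cap',ray(T,*ft((439,102)),.086),ray(S,*fs((395,250)),.086))
print('beak rim',ray(T,*ft((720,122)),.068),ray(S,*fs((643,458)),.068))
E
python3 fit.py
```

```text
(32, -1) [0.5608 0.0732 0.08  ]
(32, 1) [0.4804 0.1069 0.08  ]
(-42, 1) [0.4586 0.0372 0.08  ]
(32, 1) [0.4789 0.1049 0.08  ]
(32, -1) [0.5582 0.0726 0.08  ]
(-42, -1) [0.5301 0.0068 0.08  ]
(-42, 1) [0.4548 0.0383 0.08  ]
[0.50780984 0.05882159 1.20429972 0.04116438] 6.892499999999941 [-0.5  1.3  1.5 -0.2  1.2  1.9  1.  -0.2 -0.5 -0.1  0.8  0.1  1.   1. ]
cap [ 0.5405 -0.2179  0.099 ] [ 0.5407 -0.2189  0.099 ] foot [ 0.5423 -0.2222  0.    ] [ 0.5404 -0.2213  0.003 ]
buf cap [ 0.5294 -0.1339  0.086 ] [ 0.5297 -0.1368  0.086 ]
beak rim [ 0.5217 -0.3218  0.068 ] [ 0.5196 -0.3232  0.068 ]
```

Emit:
step_arm(translation=[[0.025,-0.045,0],[0.05,-0.095,0],[0.08,-0.15,0],[0.11,-0.205,0],[0.135,-0.255,0]], rot=[[0,0,0],[0,0,0],[0,0,0],[0,0,0],[0,0,0]], fingers=0.05)

```text
t: 0.72
tool_pos: [0.3247, 0.2328, 0.2311]
tool_rot: [0.0, 0.183, 0.983, -0.0]
wrist_force: [1.3, 0.5, 0.1]
width: 0.05
grip_force: 0.0
```

Emit:
step_arm(translation=[[0.025,-0.05,0],[0.055,-0.105,0],[0.085,-0.16,0],[0.11,-0.21,0],[0.126,-0.235,0]], rot=[[0,0,0],[0,0,0],[0,0,0],[0,0,0],[0,0,0]])

```text
t: 1.35
tool_pos: [0.4507, -0.0027, 0.2308]
tool_rot: [-0.0, 0.185, 0.983, -0.0]
wrist_force: [-0.3, 0.6, 0.2]
width: 0.0499
grip_force: 0.0
```

```bash
sed -i 's/(p\[:2\]\/p\[2\]).round(1)/p[:2]\/p[2]/' h.py; python3 fit.py | sed -n 8,9p
python3 - <<'E'
from h import *
o=telemetry.get_obs();c=viewer.capture('wrist');c['o']=o
pickle.dump(c,open('pics/w0.pkl','wb'));cv2.imwrite('pics/w0.png',cv2.resize(c['pixels'][:,:,::-1],None,fx=1.5,fy=1.5,interpolation=2))
print(o['t'],o['tool_pos'],o['tool_rot'],c['tool_from_camera'].round(3),c['camera_matrix'])
E
```

```text
[0.50897368 0.06060856 1.18979321 0.04181544] 3.839031123611995 [-0.8  0.5  0.5 -0.7 -0.1  1.9  0.6 -0.9 -0.2 -0.7  0.8 -0.3  0.3  0.3]
cap [ 0.5405 -0.2179  0.099 ] [ 0.5407 -0.2189  0.099 ] foot [ 0.5423 -0.2222  0.    ] [ 0.5404 -0.2213  0.003 ]
1.35 [ 0.45069006 -0.00274989  0.2307793 ] [-4.43625688e-04  1.84730971e-01  9.82789022e-01 -9.81727268e-05] [[-0.    -0.952 -0.305  0.078]
 [ 1.    -0.    -0.     0.   ]
 [ 0.    -0.305  0.952 -0.143]
 [ 0.     0.     0.     1.   ]] [[297.31863964   0.         257.60584801]
 [  0.         297.31863964 189.66567248]
 [  0.           0.           1.        ]]
```

View pics/w0.png

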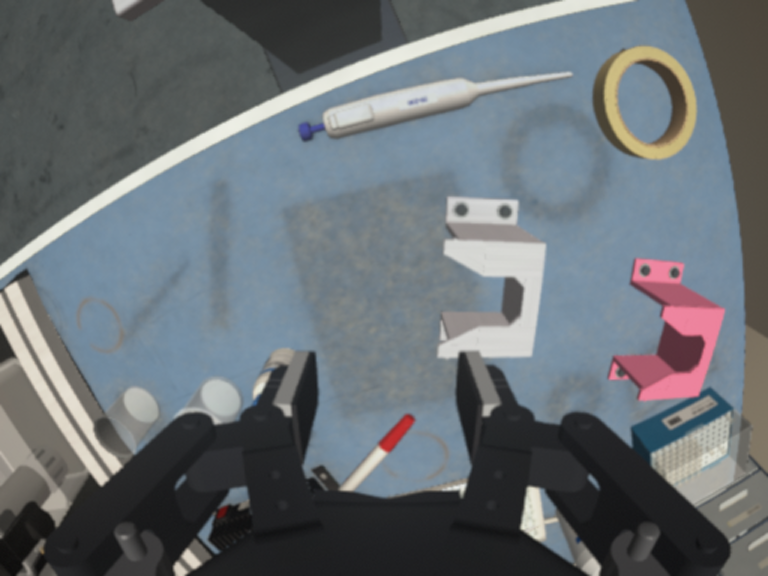

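The wrist view shows the retainer almost lined up with the closing direction. The plate corners are at about (546,242), (533,356), (445,240) and (438,357), in 1.5x pixels.

```bash
cat >> fit.py <<'E'
print('---')
from scipy.spatial.transform import Rotation as R
W=ld('w0')
def wray(W,u,v,z):
    K=W['camera_matrix'];d=np.array([u-K[0,2],v-K[1,2]]);r=np.hypot(*d);th=r/K[0,0]
    v=np.r_[np.sin(th)*d/r,np.cos(th)];M=W['tool_from_camera'];o=W['o'];q=o['tool_rot']
    Q=R.from_quat([q[1],q[2],q[3],q[0]]);a=Q.apply(M[:3,3])+o['tool_pos'];b=Q.apply(M[:3,:3]@v)
    return a+b*(z-a[2])/b[2]
P=[]
for (u,v),l in [((546,242),(32,1)),((533,356),(32,-1)),((445,240),(-42,1)),((438,357),(-42,-1))]:
    w=wray(W,(u+.5)/1.5-.5,(v+.5)/1.5-.5,.08);print(l,w.round(4));P.append((w,l))
def r2(p):
    o=res(p);x,y,a,w=p;c,s=np.cos(a),np.sin(a)
    for q,(lx,sg) in P:
        lx=lx/1e3;ly=sg*w;o+=list((np.array([x+c*lx-s*ly,y+s*lx+c*ly])-q[:2])/.002)
    return o
f=lambda p:r2(p)[14:]
for F in(f,r2):
  r=least_squares(F,[.5,.06,1.19,.042]);print(r.x.round(4),np.round(r.fun,1))
E
python3 fit.py|sed -n '/---/,$p'
```

```text
---
(32, 1) [0.4765 0.1073 0.08  ]
(32, -1) [0.5591 0.0751 0.08  ]
(-42, 1) [0.4499 0.0399 0.08  ]
(-42, -1) [0.5312 0.0066 0.08  ]
[0.506  0.0619 1.1902 0.0441] [ 0.2  0.3 -0.1  0.1 -0.2 -0.3  0.1 -0.1]
[0.5077 0.0611 1.1901 0.0427] [-0.8  0.7  0.1  0.2 -0.4  2.8 -0.2 -0.6 -0.4 -0.6  0.6 -0.2 -0.6  0.6
  1.8 -0.3  0.1 -0.1  1.3 -1.   0.3 -0.2]
```

Emit:
step_arm(translation=[[0.015,-0.035,0],[0.04,-0.09,-0.01],[0.06,-0.145,-0.03],[0.08,-0.195,-0.06],[0.09,-0.217,-0.08]], rot=[[0,0,0],[0,0,0],[0,0,0],[0,0,0],[0,0,0]])

```text
t: 2.02
tool_pos: [0.5399, -0.2193, 0.1488]
tool_rot: [-0.001, 0.184, 0.983, 0.0]
wrist_force: [-0.3, 1.1, 0.1]
width: 0.0504
grip_force: 0.0
```

```bash
python3 - <<'E'
from h import *
o=telemetry.get_obs();c=viewer.capture('wrist');c['o']=o
pickle.dump(c,open('pics/w1.pkl','wb'));cv2.imwrite('pics/w1.png',cv2.resize(c['pixels'][150:,100:420,::-1],None,fx=2.5,fy=2.5,interpolation=2))
print(o['t'],o['tool_pos'])
E
```

```text
2.025 [ 0.53988128 -0.2193355   0.1488041 ]
```

View pics/w1.png

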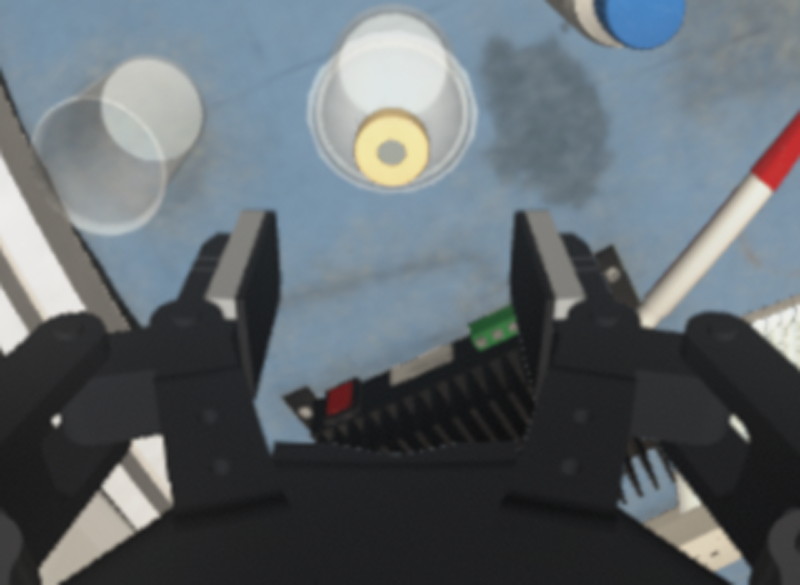

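The cap centre is at about (392,150) in the crop, centred between the fingers. I'll work out its world position.

```bash
cat > w1.py <<'E'
import io,contextlib
with contextlib.redirect_stdout(io.StringIO()): from fit import *
W=ld('w1');g=lambda u,v,z:wray(W,(u+.5)/2.5-.5+100,(v+.5)/2.5-.5+150,z).round(4)
print(g(392,150,.099),g(394,65,0.003),g(643,8,.086))
E
python3 w1.py
```

```text
[ 0.5376 -0.2192  0.099 ] [ 0.5388 -0.2191  0.003 ] [ 0.5282 -0.137   0.086 ]
```

Emit:
step_arm(translation=[[-0.001,0,-0.02],[-0.001,0,-0.045],[-0.001,0,-0.06],[-0.001,0,-0.067],[-0.001,0,-0.067]], rot=[[0,0,0],[0,0,0],[0,0,0],[0,0,0],[0,0,0]])

```text
t: 2.7
tool_pos: [0.5393, -0.2171, 0.0844]
tool_rot: [-0.0, 0.183, 0.983, 0.0]
wrist_force: [-0.5, -0.7, -0.4]
width: 0.0501
grip_force: 0.0
```

Emit:
step_arm(translation=[[0,0,0],[0,0,0],[0,0,0],[0,0,0],[0,0,0]], rot=[[0,0,0],[0,0,0],[0,0,0],[0,0,0],[0,0,0]], fingers=0.01, force=40)

```text
t: 3.32
tool_pos: [0.5397, -0.2177, 0.0854]
tool_rot: [0.001, 0.183, 0.983, -0.0]
wrist_force: [0.1, -0.9, 5.8]
width: 0.0194
grip_force: 39.4
```

Emit:
step_arm(translation=[[0,0,0.001],[0,0,0.002],[0,0,0.003],[0,0,0.003],[0,0,0.003]], rot=[[0,0,0],[0,0,0],[0,0,0],[0,0,0],[0,0,0]])

```text
t: 3.95
tool_pos: [0.5391, -0.2171, 0.087]
tool_rot: [-0.0, 0.183, 0.983, 0.0]
wrist_force: [0.0, 0.5, -0.7]
width: 0.0194
grip_force: 39.1
```

```bash
python3 - <<'E'
from h import *
print([telemetry.get_obs()[k] for k in('t','tool_pos','wrist_force')])
c=cap('scene','s2');cv2.imwrite('pics/s2c.png',cv2.resize(c['pixels'][170:320,200:390,::-1],None,fx=4,fy=4,interpolation=2))
E
```

```text
[3.95, array([ 0.53912651, -0.21714115,  0.08702844]), array([ 0.01421513,  0.45234636, -0.70061269])]
```

View pics/s2c.png

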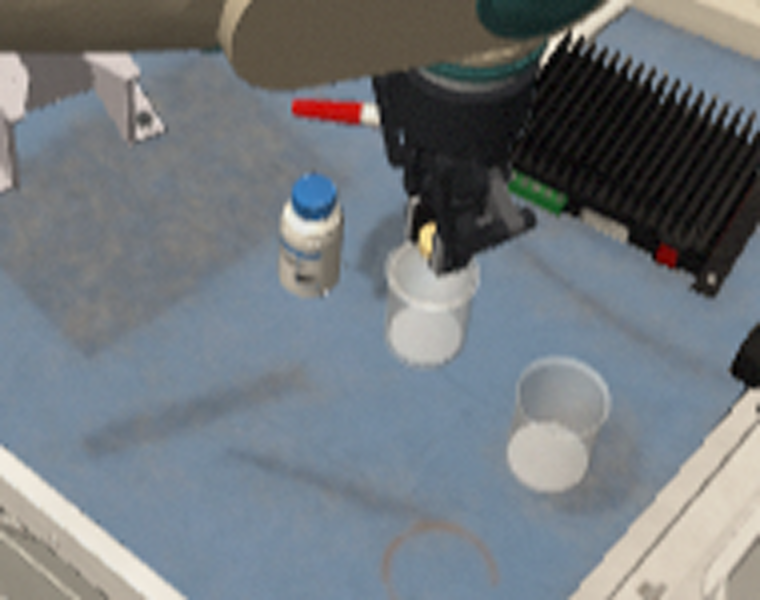

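Emit:
step_arm(translation=[[0,0,0.001],[-0.01,0,0.0015],[-0.03,0,0.0015],[-0.055,0,0.0015],[-0.075,0,0.0015]], rot=[[0,0,0],[0,0,0],[0,0,0],[0,0,0],[0,0,0]])

```text
t: 4.62
tool_pos: [0.4629, -0.2172, 0.0888]
tool_rot: [-0.0, 0.183, 0.983, 0.0]
wrist_force: [-0.5, -0.3, -0.6]
width: 0.0193
grip_force: 39.1
```

Emit:
step_arm(translation=[[-0.015,0.005,0],[-0.02,0.02,0],[-0.025,0.045,0],[-0.03,0.07,0],[-0.031,0.09,0]], rot=[[0,0,0],[0,0,0],[0,0,0],[0,0,0],[0,0,0]])

```text
t: 5.25
tool_pos: [0.433, -0.1257, 0.0889]
tool_rot: [0.0, 0.183, 0.983, 0.0]
wrist_force: [-0.3, -0.2, -1.1]
width: 0.0195
grip_force: 39.2
```

```bash
python3 - <<'E'
from h import *
o=telemetry.get_obs();print([o[k] for k in('t','tool_pos','wrist_force','grip_force')])
T=cap('top','t2');S=cap('scene','s3')
a=cv2.resize(T['pixels'][150:270,170:410,::-1],None,fx=2.9,fy=2.9,interpolation=2)
b=cv2.resize(S['pixels'][160:260,180:380,::-1],None,fx=2.4,fy=2.4,interpolation=2)
m=np.zeros((600,700,3),np.uint8);m[:348,:696]=a[:348];m[350:590,:480]=b;cv2.imwrite('pics/m2.png',m)
E
```

```text
[5.25, array([ 0.43297353, -0.12567616,  0.08889187]), array([-0.27139726, -0.22181795, -1.06550378]), 39.18091356754303]
```

View pics/m2.png

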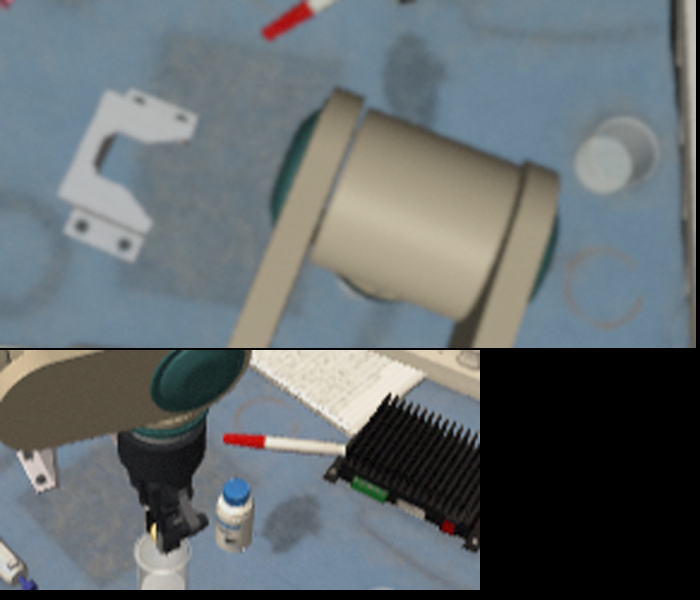

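Emit:
step_arm(translation=[[0.006,0.016,0],[0.016,0.041,-0.001],[0.028,0.07,-0.0015],[0.039,0.099,-0.0015],[0.048,0.1215,-0.0015]], rot=[[0,0,0],[0,0,0],[0,0,0],[0,0,0],[0,0,0]])

```text
t: 5.98
tool_pos: [0.4817, -0.0048, 0.0874]
tool_rot: [0.0, 0.183, 0.983, 0.0]
wrist_force: [0.8, -0.1, -1.5]
width: 0.0197
grip_force: 39.3
```

Emit:
step_arm(translation=[[0.003,0.007,0],[0.006,0.016,0],[0.01,0.026,0],[0.014,0.036,0],[0.017,0.042,0]], rot=[[0,0,0],[0,0,0],[0,0,0],[0,0,0],[0,0,0]])

```text
t: 6.6
tool_pos: [0.4985, 0.0367, 0.0873]
tool_rot: [0.0, 0.183, 0.983, 0.0]
wrist_force: [0.2, 0.8, -2.1]
width: 0.0196
grip_force: 39.3
```

```bash
python3 - <<'E'
from h import *
o=telemetry.get_obs();print([o[k] for k in('t','tool_pos','wrist_force','grip_force')])
c=viewer.capture('wrist');c['o']=o
pickle.dump(c,open('pics/w3.pkl','wb'))
S=cap('scene','s4')
a=cv2.resize(c['pixels'][60:330,130:400,::-1],None,fx=1.45,fy=1.45,interpolation=2)
b=cv2.resize(S['pixels'][150:270,160:280,::-1],None,fx=3.25,fy=3.25,interpolation=2)
m=np.zeros((392,784,3),np.uint8);m[:391,:391]=a[:391,:391];m[:390,392:782]=b;cv2.imwrite('pics/m3.png',m)
E
```

```text
[6.6, array([0.49846496, 0.03671223, 0.0873036 ]), array([ 0.22209785,  0.78723352, -2.11824013]), 39.315367341041565]
```

View pics/m3.png

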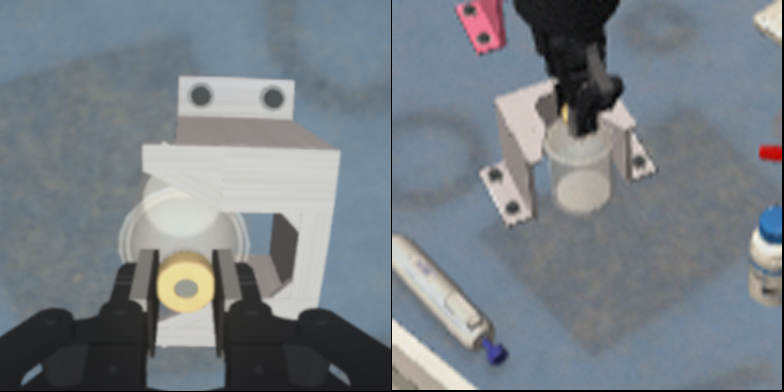

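The left panel shows the cap at (186,282), still in the mouth. The plate's upper edge is at row ~150, its lower edge at row ~345, and the slot's upper edge at row ~210. I'll check the lateral alignment numerically.

```bash
cat > w3.py <<'E'
import io,contextlib
with contextlib.redirect_stdout(io.StringIO()): from fit import *
import sys
W=ld('w3');s=np.array([.5077,.0611]);a=1.19;M=np.array([[np.cos(a),np.sin(a)],[-np.sin(a),np.cos(a)]])
for n,u,v,z in [('cap',186,282,.101),('bl',339,150,.08),('br',319,307,.08),('br?',315,345,.08),('slotL',265,211,.08),('slotend',298,212,.08),('fl',143,145,.08),('fr',160,345,.08)]:
    p=wray(W,(u+.5)/1.45-.5+130,(v+.5)/1.45-.5+60,z)[:2];print(n,p.round(4),(M@(p-s)*1e3).round(1))
print('tcp',M@(W['o']['tool_pos'][:2]-s)*1e3)
E
python3 w3.py
```

```text
cap [0.4957 0.0382] [-25.7   2.6]
bl [0.477  0.1065] [30.7 45.4]
br [0.5407 0.0819] [ 31.6 -22.9]
br? [0.5609 0.0756] [ 33.3 -44. ]
slotL [0.4895 0.0725] [ 3.8 21.1]
slotend [0.4947 0.0844] [16.8 20.8]
fl [0.4498 0.0395] [-41.6  45.8]
fr [0.5333 0.0116] [-36.5 -42.2]
tcp [-26.07314117  -0.49043498]
```

Emit:
step_arm(translation=[[0.0015,0.004,0],[0.003,0.0085,0],[0.005,0.013,0],[0.007,0.0175,0],[0.008,0.0205,0]], rot=[[0,0,0],[0,0,0],[0,0,0],[0,0,0],[0,0,0]])

```text
t: 7.32
tool_pos: [0.5063, 0.0571, 0.0873]
tool_rot: [-0.0, 0.183, 0.983, 0.0]
wrist_force: [1.0, 0.4, -1.7]
width: 0.0196
grip_force: 39.3
```

Emit:
step_arm(translation=[[0.0004,0.001,0],[0.0008,0.002,0],[0.0011,0.0028,0],[0.0011,0.0028,0],[0.0011,0.0028,0]], rot=[[0,0,0],[0,0,0],[0,0,0],[0,0,0],[0,0,0]])

```text
t: 7.95
tool_pos: [0.5074, 0.0595, 0.0874]
tool_rot: [0.0, 0.183, 0.983, 0.0]
wrist_force: [0.2, -0.1, -1.0]
width: 0.0195
grip_force: 39.3
```

Emit:
step_arm(translation=[[0.0002,0.0005,0],[0.0004,0.001,0],[0.0006,0.0014,0],[0.0006,0.0014,0],[0.0006,0.0014,0]], rot=[[0,0,0],[0,0,0],[0,0,0],[0,0,0],[0,0,0]])

```text
t: 8.57
tool_pos: [0.5079, 0.0609, 0.0873]
tool_rot: [-0.0, 0.183, 0.983, 0.0]
wrist_force: [-0.8, -0.3, -1.2]
width: 0.0193
grip_force: 39.3
```

Emit:
step_arm(translation=[[0.0002,0.0005,0],[0.0004,0.001,0],[0.0004,0.001,0],[0.0004,0.001,0],[0.0004,0.001,0]], rot=[[0,0,0],[0,0,0],[0,0,0],[0,0,0],[0,0,0]])

```text
t: 9.2
tool_pos: [0.5082, 0.0613, 0.0874]
tool_rot: [-0.0, 0.184, 0.983, -0.001]
wrist_force: [-3.1, -4.1, 0.9]
width: 0.0192
grip_force: 39.6
```

Emit:
step_arm(translation=[[0.0002,0.0005,0],[0.0002,0.0005,-0.0005],[0.0002,0.0005,-0.001],[0.0002,0.0005,-0.0015],[0.0002,0.0005,-0.0015]], rot=[[0,0,0],[0,0,0],[0,0,0],[0,0,0],[0,0,0]])

```text
t: 9.82
tool_pos: [0.5085, 0.0612, 0.0863]
tool_rot: [0.0, 0.184, 0.983, -0.001]
wrist_force: [-2.8, -8.0, 2.0]
width: 0.0192
grip_force: 39.8
```

Emit:
step_arm(translation=[[0,0,-0.0003],[0,0,-0.0006],[0,0,-0.0006],[0,0,-0.0006],[0,0,-0.0006]], rot=[[0,0,0],[0,0,0],[0,0,0],[0,0,0],[0,0,0]])

```text
t: 10.45
tool_pos: [0.5086, 0.0612, 0.0857]
tool_rot: [0.0, 0.184, 0.983, -0.001]
wrist_force: [-3.3, -7.4, 3.3]
width: 0.0197
grip_force: 39.9
```

Emit:
step_arm(translation=[[0,0,-0.0003],[0,0,-0.0006],[0,0,-0.0006],[-0.0001,-0.0003,-0.0006],[-0.0001,-0.0003,-0.0006]], rot=[[0,0,0],[0,0,0],[0,0,0],[0,0,0],[0,0,0]])

```text
t: 11.08
tool_pos: [0.5086, 0.0611, 0.0855]
tool_rot: [0.0, 0.184, 0.983, -0.001]
wrist_force: [-3.8, -6.6, 4.6]
width: 0.0194
grip_force: 40.1
```

Emit:
step_arm(translation=[[0,0,-0.0004],[0,0,-0.0008],[0,0,-0.0008],[0,0,-0.0008],[0,0,-0.0008]], rot=[[0,0,0],[0,0,0],[0,0,0],[0,0,0],[0,0,0]])

```text
t: 11.7
tool_pos: [0.5088, 0.0611, 0.0855]
tool_rot: [0.001, 0.184, 0.983, -0.001]
wrist_force: [-5.2, -7.4, 9.7]
width: 0.0195
grip_force: 40.5
```

Emit:
step_arm(translation=[[0,0,0.0005],[0,0,0.0008],[0,0,0.0008],[0,0,0.0008],[0,0,0.0008]], rot=[[0,0,0],[0,0,0],[0,0,0],[0,0,0],[0,0,0]], fingers=0.05)

```text
t: 12.32
tool_pos: [0.5084, 0.0622, 0.0845]
tool_rot: [-0.0, 0.183, 0.983, 0.0]
wrist_force: [0.6, 1.1, 0.6]
width: 0.0499
grip_force: 0.0
```

Emit:
step_arm(translation=[[0,0,0.005],[0,0,0.02],[0,0,0.04],[0,0,0.075],[0,0,0.11]], rot=[[0,0,0],[0,0,0],[0,0,0],[0,0,0],[0,0,0]])

```text
t: 12.95
tool_pos: [0.5085, 0.0621, 0.1969]
tool_rot: [0.001, 0.183, 0.983, 0.0]
wrist_force: [0.3, 0.3, 0.5]
width: 0.05
grip_force: 0.0
```

Emit:
step_arm(translation=[[-0.015,-0.04,0.01],[-0.03,-0.09,0.02],[-0.03,-0.14,0.03],[-0.03,-0.18,0.03],[-0.03,-0.2,0.03]], rot=[[0,0,0],[0,0,0],[0,0,0],[0,0,0],[0,0,0]])

```text
t: 13.58
tool_pos: [0.4783, -0.1399, 0.2261]
tool_rot: [0.001, 0.184, 0.983, -0.0]
wrist_force: [-0.0, 0.2, -0.7]
width: 0.0499
grip_force: 0.0
```

```bash
python3 - <<'E'
from h import *
o=telemetry.get_obs();print([o[k] for k in('t','tool_pos','wrist_force','grip_force')])
T=cap('top','t5');S=cap('scene','s5')
a=cv2.resize(T['pixels'][165:255,180:270,::-1],None,fx=4.3,fy=4.3,interpolation=2)
b=cv2.resize(S['pixels'][150:250,160:260,::-1],None,fx=3.9,fy=3.9,interpolation=2)
m=np.zeros((392,784,3),np.uint8);m[:387,:387]=a;m[:390,392:782]=b;cv2.imwrite('pics/m5.png',m)
E
```

```text
[13.575, array([ 0.47827761, -0.1398524 ,  0.22611509]), array([-0.03871861,  0.20665129, -0.73525849]), 0.0]
```

View pics/m5.png

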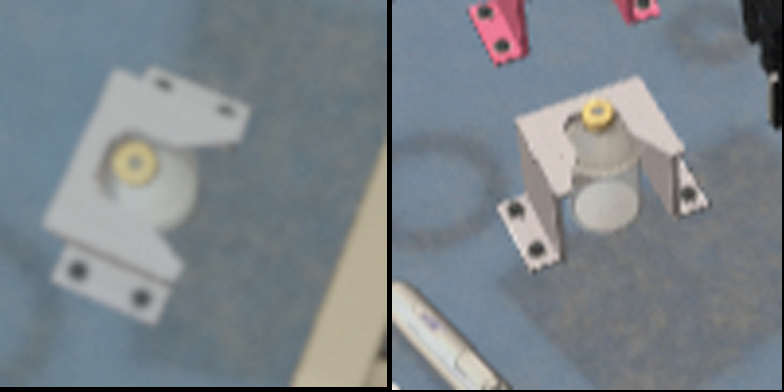

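The bottle stands upright under the plate with its cap in the slot, at (134,163) in the left panel. I'll check numerically that it's home.

```bash
python3 - <<'E'
import io,contextlib
with contextlib.redirect_stdout(io.StringIO()): from fit import *
T,S=ld('t5'),ld('s5');s=np.array([.5077,.0611]);a=1.19;M=np.array([[np.cos(a),np.sin(a)],[-np.sin(a),np.cos(a)]])
t=lambda u,v,z:ray(T,(u+.5)/4.3-.5+180,(v+.5)/4.3-.5+165,z)
g=lambda u,v,z:ray(S,(u-392+.5)/3.9-.5+160,(v+.5)/3.9-.5+150,z)
for n,p in [('capT',t(134,163,.099)),('capS',g(598,113,.099)),('footS',g(606,205,.003)),('backT',t(117,68,.08)),('backT2',t(43,224,.08)),('backS',g(516,118,.08)),('backS2',g(641,76,.08))]: print(n,p,(M@(p[:2]-s)*1e3).round(1))
E
```

```text
capT [0.5086 0.0606 0.099 ] [-0.1 -1. ]
capS [0.5064 0.0567 0.099 ] [-4.6 -0.4]
footS [0.5094 0.06   0.003 ] [-0.4 -2. ]
backT [0.5611 0.0739 0.08  ] [ 31.7 -44.8]
backT2 [0.4801 0.1078 0.08  ] [33.1 43. ]
backS [0.4797 0.1065 0.08  ] [31.7 42.9]
backS2 [0.561  0.0723 0.08  ] [ 30.2 -45.3]
```

```bash
python3 - <<'E'
import io,contextlib
with contextlib.redirect_stdout(io.StringIO()): from fit import *
s=np.array([.5077,.0611]);a=1.19;M=np.array([[np.cos(a),np.sin(a)],[-np.sin(a),np.cos(a)]])
def model(C,X):  # bbox of projected cap silhouette
    th=np.linspace(0,6.28,60);P=[proj(C,[X[0]+r*np.cos(q),X[1]+r*np.sin(q),z]) for q in th for r,z in((.0105,.099),(.0105,.0915))]
    P=np.array(P,np.float32);m=cv2.moments(cv2.convexHull(P));return np.array([m['m10'],m['m01']])/m['m00'],m['m00']
for n,box in(('t0',(320,175,365,205)),('s0',(295,215,325,245)),('t5',(190,180,240,230)),('s5',(195,160,235,200))):
    C=ld(n);x0,y0,x1,y1=box;p=C['pixels'][y0:y1,x0:x1].astype(float);w=np.clip(p[...,0]-p[...,2]-30,0,60)
    Y,X=np.mgrid[y0:y1,x0:x1];uv=np.array([(X*w).sum(),(Y*w).sum()])/w.sum()
    r=least_squares(lambda q:model(C,q)[0]-uv,[.51,.06] if n[1]=='5' else[.54,-.22])
    print(n,uv.round(1),'area',(w>30).sum(),round(model(C,r.x)[1]),r.x.round(4),(M@(r.x-s)*1e3).round(1))
E
```

```text
t0 [340.8 189.8] area 0 82 [ 0.5407 -0.2181] [-247.  -134.4]
s0 [309.3 231.1] area 52 72 [ 0.5394 -0.2194] [-248.6 -133.7]
t5 [210.8 202.2] area 0 81 [0.51  0.061] [ 0.7 -2.1]
s5 [212.1 178.9] area 43 58 [0.5076 0.0593] [-1.7 -0.6]
```

```bash
python3 -c "
from h import *
print(bot.finish_job())"
```

```text
the job is handed in; nothing more can be done
None
```

The job is handed in: the serum bottle stands upright on the mat in the metal retainer, neck in the slot and shoulders under the plate. It was pressed to about 8 N against the back wall before release; the final images put its axis within 2 mm of the seat along the way in, too coarse to confirm the 0 to 1 mm home position. The arm was kept clear of the buffer bottle and beaker, though I did not re-measure their positions afterwards.

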